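# Put the cutting board away under the bread bin

### The arm

A 6-joint arm with a two-finger parallel gripper is mounted at the origin on the work surface. World frame = base frame: x ahead of the robot, y to its left, z up, the work surface at z = 0. Lengths are in m, angles in rad, forces in N, time in s.
With the tool pointing down it reaches from about 0.35 to 0.775 m from the base axis. Payload 7.3 kg.
Tool frame: the origin (TCP) lies at the very end of the fingers, on their centre line; the grasp point (between the pads) lies 19 mm behind it (robot.pinch_z is the distance from the TCP to the grasp point, in m); z points along the fingers, y is the line along which they close (so a half turn about z gives the same grasp; the last joint's range is limited). The gripper opens to 92 mm and grips with 3 to 60 N. Pads are 19 mm wide; open, the fingers measure 130 mm over their backs; the gripper's body (75 mm by 190 mm) begins 47 mm behind the grasp point.
Start: joints at [1.025, 0.342, 1.524, -0, 1.275, -0.146], TCP at [0.204, 0.484, 0.227] pointing down, gripper open.
Joint ranges: [-2.53, 2.53], [-0.77, 2.02], [0.04, 2.7], [-1, 4.14], [0.28, 2.66], [-3.11, 3.11]. Speed limits (rad/s): [2.57, 2.57, 3.14, 3.14, 3.14, 3.14].

### API

Orientations are given as [roll, pitch, yaw] about the fixed x, y, z axes, in that order (R = Rz(yaw) Ry(pitch) Rx(roll)).
In Python, from cell import robot gives the robot as it stands.
- The arm moves only by the tool move_arm, never from a script. Its argument "motion" is a list of rows, each a list of 6 numbers: the shift along the tool's x, y, z in units of 0.1 m (1.0 is 0.1 m), then the turn, a rotation vector about the tool's x, y, z in units of pi rad (1.0 is pi rad). In form: [[dx, dy, dz, rx, ry, rz], ...]. A call has 1 to 12 rows; each row is the pose to reach, as a shift and turn from the pose commanded when the call began, along the tool's axes at that moment, turning the shorter way round; what a row does not reach only later rows make up. A row lasts 1/8 s, in which the tool goes at most 62.5 mm and 10.7 degrees, less where a joint would pass 70% of its speed; a pose out of reach is approached as far as the arm can. A call with a number of a shift or a turn outside -1 to 1 is refused whole. A call with a gripper value outside its range is refused whole. "fingers" is the opening, from -1 (shut) to 1 (fully open), set as the call begins (left out, the last holds). The fingers move at their own pace and stop on an object; "newtons" is the grip in N (left out, the last holds). Time passes only in rows, so rows that repeat a pose let the fingers close. It gives the time, the measured TCP pose, the force, the opening and the grip force at its end, in the units of the state.
- robot.observe(): the state, without advancing time (a new reading comes with each control period).
- robot.read_camera(name): name is "scene" or "top" or "wrist"; returns a dict with "image" (480x640x3 uint8, red, green, blue), "range_z" (480x640 float32, m along the optical axis (not along the pixel's ray), 0 where there is no reading), "vfov" (degrees; the focal length in pixels is half the picture's height over the tangent of half this angle, whatever the lens; pixels are square), "cx", "cy" (the principal point, pixels), "extrinsics" (4x4, takes a point from camera to world coordinates); the wrist camera has in their place "hand_eye" (4x4, takes a point from camera to tool coordinates, whose origin is the TCP and whose axes are the flange's). Camera axes: x right, y up, looking along -z (the intrinsics and any distortion apply to the point x, -y, -z); pixel columns grow to the right and rows downward; lengths in m; the calibration is good to about 2 mm. A picture is of the moment at which its call begins: read the wrist's pose just before it.
- robot.hand_in(): hands the job in; it is judged then, once.
The state is a dict: "time": time; "qpos": joint angles; "qvel": joint speeds; "joint_efforts": joint torques, N m; "tool_pos": TCP position; "tool_rot": TCP orientation; "contact_force": force on the tool from outside, world axes, zero at the start; "torque": the same for the moment, N m; "opening": finger opening in m; "grip_force": force on a finger pad.
Only numpy, scipy, OpenCV 4.12 (cv2) and the standard library are available. Lean on these libraries where they do the work, as an engineer would, in place of code of your own. Each camera call takes 0.05 s, during which the arm holds its last target. There are 200 camera calls.

### The job

Put the cutting board away in the slot under the bread bin: push near its far end (the one with the hang hole) to swing it round in line with the slot while the end nearest the slot stays roughly where it is, then slide that end in until you feel it come up against the hidden stop and just start to move it. Nudge the stop back by only a few millimetres, never more than about a centimetre; leave the board lying flat in the slot, let go of everything, and do not disturb the oil bottle, the mug or the jar.

Things in the scene. Friction and masses are not known exactly. Their poses are not given: they have to be found in the camera images.
- board: loose brown cutting board with two pale stripes, lying flat, 180 x 96 x 18 mm, corners rounded at 14 mm, 0.2-0.4 kg, sliding at 1 to 3 N; too wide to grip across, so pushed. Origin: centre of its underside; x along its length to the end that goes into the slot, z up. Starts outside the slot, turned 0.5 to 0.8 rad counterclockwise from the slot's direction, its far end swung away from the robot.
- board_lead (a point): middle of the board's slot end (90 mm from its centre along its +x), half-way up the thickness. Same axes as the board.
- board_tail (a point): middle of the board's far end (90 mm from its centre along its -x), half-way up. A dark round hang-hole mark lies 20 mm in from here, on top of the board.
- bin: white bread bin on a dark 24 mm high wooden plinth, fixed, slot facing roughly to the robot's right. Origin: centre of its footprint on the worktop; x level along the slot, into it; z up. Upper body 200 mm along x (face at x = -100 mm), 300 mm along y, 164 mm high, jars on top up to 250 mm. Slot: centred on y = 0, 104 mm wide, 24 mm high, no floor: the board slides on the worktop.
- mouth (a point): middle of the slot's funnel at its front edge, 125 mm before the bin's origin along its x, 12 mm above the worktop. The plinth stands out 25 mm before the bin's face here as an open-topped funnel: about 140 mm wide at its front, narrowing straight to the slot's 104 mm at the face.
- stop (a joint): how far (m) the hidden stop in the slot has been pushed in from its setting: 0 at the start, at most 0.03. A rubber-faced plate across the slot, set differently each time: the board's slot end meets it between x = -20 and +20 mm in the bin's frame (60 to 100 mm of board still outside the bin's face). A brake holds it: it gives at about 8-10 N beyond the board's own friction and stays where left.
- oil: bystander: green oil bottle, 64 mm across, 210 mm tall, standing. Origin: centre of its underside.
- mug: bystander: blue mug, 80 mm across, 90 mm tall. Origin: centre of its underside.
- jar: bystander: clear jar with red cap, 72 mm across, 55 mm tall, beyond the bin. Origin: centre of its underside.

How it is judged:
By the outcome, as a careful person would: the job done as asked, in the order asked, and still so for the second after the job is handed in, with the robot touching nothing.
It also fails if it takes over 72 s, if anything falls off the work surface, if the arm or the gripper's body presses on something with over 40 N, if the wrist force passes 120 N, or if a joint passes its speed limit or range.

## Working session

There is one attempt and no reset: what is moved stays moved. The work goes in short steps, Python scripts to look and compute and a tool call to move; the robot and the scene stay as the last step left them, time stands still between calls to the robot, and variables do not carry over. Pictures are saved under pics/ and viewed, at most 10 in all, crops included, and the job is handed in when it is done.

Besides the shell and the picture viewer there is one more tool, called after "Call:" as a command line: name --pt "numbers of a row" for each row, then --argument value for the rest. move_arm: Moves the arm, as the interface text tells. Shifts and turns lie within -1 to 1; 1 stands for 0.1 m of shift or pi rad of turn. Its arguments: {"type":"object","properties":{"motion":{"type":"array"},"fingers":{"type":"number"},"newtons":{"type":"number"}},"required":["motion"]}

```bash
mkdir -p pics; ls; python3 - <<'E'
from cell import robot
import cv2,numpy as np
s=robot.observe()
for k in s: print(k,np.round(s[k],3))
for n in("scene","top"):
    c=robot.read_camera(n); cv2.imwrite(f"pics/{n}0.png",c["image"][:,:,::-1]); np.savez(f"{n}0.npz",**c)
    print(n,c["vfov"],c["cx"],c["cy"],np.round(c["extrinsics"],3), [k for k in c])
E
```

```text
pics
time 0.0
qpos [ 1.025  0.343  1.525 -0.     1.275 -0.146]
qvel [-0.002  0.    -0.     0.001 -0.    -0.002]
joint_efforts [ 1.0000e-03 -4.3124e+01 -2.4423e+01  7.2000e-02  5.6000e-02 -0.0000e+00]
tool_pos [0.204 0.483 0.226]
tool_rot [-3.14  -0.     2.742]
contact_force [-0.179  0.129 -1.13 ]
torque [0.006 0.019 0.06 ]
grip_force 0.0
opening 0.092
scene 49.09369941100076 322.67617574511104 232.66650071419065 [[ 0.868 -0.367  0.336  0.936]
 [ 0.497  0.649 -0.576 -0.605]
 [-0.007  0.666  0.746  0.789]
 [ 0.     0.     0.     1.   ]] ['image', 'range_z', 'vfov', 'cx', 'cy', 'extrinsics']
top 49.238873202475844 321.00638908176336 246.51332372585398 [[ 0.00e+00  9.95e-01 -9.90e-02  4.76e-01]
 [-1.00e+00  1.00e-03  5.00e-03 -2.90e-02]
 [ 5.00e-03  9.90e-02  9.95e-01  1.25e+00]
 [ 0.00e+00  0.00e+00  0.00e+00  1.00e+00]] ['image', 'range_z', 'vfov', 'cx', 'cy', 'extrinsics']
```

View pics/top0.png

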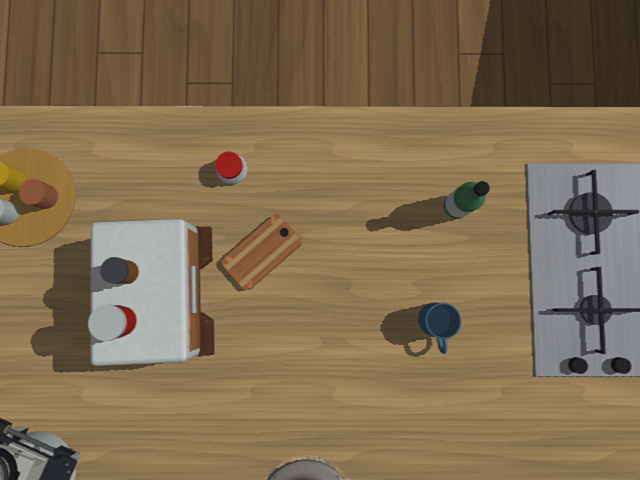

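View pics/scene0.png

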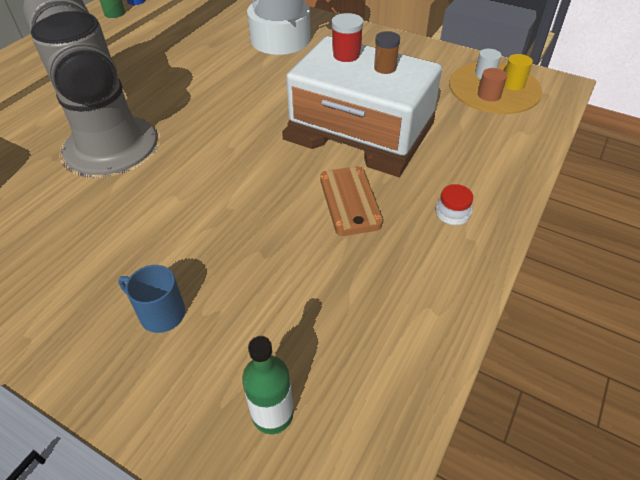

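The top view shows the white bin at about (145,290), with its funnel prongs at (206,246) and (207,335). The board is at (261,252) with its hole at (284,232), the jar at (231,168), the oil at (465,200) and the mug at (440,322). Next I'll turn these into positions using range and rays.

```bash
cat > h.py <<'E'
import numpy as np,cv2
def cloud(c):
    r=c["range_z"]; f=240/np.tan(np.radians(float(c["vfov"]))/2)
    v,u=np.mgrid[:480,:640]
    P=np.stack([(u-c["cx"])/f*r,-(v-c["cy"])/f*r,-r,np.ones_like(r)],-1)
    return (P@c["extrinsics"].T)[...,:3]
def ray(c,uv,z):
    f=240/np.tan(np.radians(float(c["vfov"]))/2); uv=np.atleast_2d(uv).astype(float)
    d=np.stack([(uv[:,0]-c["cx"])/f,-(uv[:,1]-c["cy"])/f,-np.ones(len(uv))],-1)@c["extrinsics"][:3,:3].T
    o=c["extrinsics"][:3,3]; return o+d*((z-o[2])/d[:,2])[:,None]
def rect(P):
    (c,s,a)=cv2.minAreaRect((P[:,:2]*1000).astype(np.float32)); return np.round(c,1),np.round(s,1),round(a,2)
def comps(m,mn=60):
    n,l,st,ce=cv2.connectedComponentsWithStats(m.astype(np.uint8)); return [(l==i) for i in range(1,n) if st[i,4]>=mn]
def board(c,uvbox):
    """board centre, heading of +x (hole->lead) from top view"""
    P=cloud(c); u0,v0,u1,v1=uvbox
    m=np.zeros((480,640),bool); m[v0:v1,u0:u1]=True
    m&=(P[...,2]>.009)&(P[...,2]<.027)
    b=max(comps(m),key=lambda x:x.sum()); return b,P
E
python3 - <<'E'
from h import *
c=dict(np.load("top0.npz")); P=cloud(c); im=c["image"]; z=P[...,2]
print("table z",np.median(z[380:440,200:400]))
m=(z>.009)&(z<.027); m[:200]=0; m[370:]=0; m[:,:80]=0; m[:,320:]=0
for b in comps(m): 
    v,u=np.where(b); uv=np.stack([u,v],-1)
    print("low",b.sum(),uv.mean(0),np.median(z[b]),rect(ray(c,uv,np.median(z[b]))), P[b][:,:2].mean(0))
m=(z>.15)&(z<.175);m[:,320:]=0
for b in comps(m,500):
    print("bin top",b.sum(),np.median(z[b]),rect(P[b]))
hsv=cv2.cvtColor(im,cv2.COLOR_RGB2HSV)
d=(hsv[...,2]<60); d[:215]=0; d[250:]=0; d[:,:265]=0; d[:,300:]=0
v,u=np.where(d); print("hole",u.mean(),v.mean(),len(u),ray(c,[u.mean(),v.mean()],.018))
for n,(u0,v0,u1,v1) in dict(jar=(205,140,255,195),oil=(435,170,500,225),mug=(410,295,470,360)).items():
    q=P[v0:v1,u0:u1].reshape(-1,3); q=q[q[:,2]>.03]; print(n,q[:,:2].min(0),q[:,:2].max(0),q[:,2].max())
# bin edges from plinth prongs: points 15..30mm
pr=[ (185,220,220,275),(185,305,220,365)]
for u0,v0,u1,v1 in pr:
    q=P[v0:v1,u0:u1].reshape(-1,3); q=q[(q[:,2]>.016)&(q[:,2]<.032)]; print("prong",len(q),q.min(0),q.max(0)); print(cv2.minAreaRect((q[:,:2]*1000).astype(np.float32)))
    h=cv2.convexHull((q[:,:2]*1000).astype(np.float32))[:,0]; print(cv2.approxPolyDP(h[:,None],4,True)[:,0].round(1).tolist())
E
```

```text
table z -0.0012203049760501905
low 3059 [261.85583524 251.62536777] 0.016502440593311185 (array([585.9, 103.8]), array([ 97.2, 179.8]), 41.39) [0.58573657 0.10411329]
low 461 [205.11496746 245.50542299] 0.021983529334181018 (array([596.3, 236.4]), array([99.2, 30.5]), 1.31) [0.59962807 0.23740076]
low 481 [206.82328482 334.79417879] 0.02215173085658706 (array([393.9, 229.6]), array([96.3, 30.1]), 1.16) [0.39174994 0.22887844]
bin top 11592 0.16199555883188266 (array([491.6, 344.1]), array([299.8, 199.2]), 2.49)
hole 283.7037037037037 231.87037037037038 54 [[0.63250384 0.05279711 0.018     ]]
jar [ 0.47562456 -0.02928074] [0.8194645  0.21003726] 1.2503718801096395
oil [ 0.47562456 -0.39180867] [ 0.72987343 -0.02928074] 1.2503718801096395
mug [ 0.35346277 -0.34386714] [ 0.47562456 -0.02928074] 1.2503718801096395
prong 480 [0.53241469 0.22328003 0.01638411] [0.64624954 0.26067717 0.03198086]
((590.6490478515625, 237.22586059570312), (113.29923248291016, 34.102516174316406), 6.602027893066406)
[[532.4000244140625, 247.6999969482422], [565.0, 224.10000610351562], [645.7000122070312, 226.5], [645.0, 260.70001220703125]]
prong 505 [0.34537079 0.21436777 0.01604025] [0.46039923 0.24502892 0.03195537]
((402.9168701171875, 229.69566345214844), (115.04021453857422, 30.376445770263672), 0.15067847073078156)
[[460.3999938964844, 244.10000610351562], [346.20001220703125, 244.6999969482422], [347.3999938964844, 214.60000610351562], [425.70001220703125, 217.1999969482422]]
```

```bash
cat >> h.py <<'E'
from scipy.spatial.transform import Rotation as Rn
def go(s,xyz,yaw):
    """shift (0.1 m) and turn (pi) in tool axes to a tool-down world pose"""
    R=Rn.from_euler("xyz",s["tool_rot"]); T=Rn.from_euler("xyz",[np.pi,0,yaw])
    return np.round(np.r_[R.inv().apply(np.array(xyz)-s["tool_pos"])*10,(R.inv()*T).as_rotvec()/np.pi],3)
E
python3 - <<'E'
from h import *
c=dict(np.load("top0.npz"))
print("jar",ray(c,[230,166],.055)[0],"oil",ray(c,[481,188],.21)[0],"mug",ray(c,[440,320],.09)[0])
E
```

```text
jar [0.78216392 0.17633671 0.055     ] oil [ 0.69769996 -0.3581049   0.21      ] mug [ 0.4283261  -0.29685838  0.09      ]
```

Call:
move_arm --pt "0 0 -0.4 0 0 0.05" --pt "0 0 -0.8 0 0 0.1" --pt "0 0 -0.8 0 0 0.16" --pt "0 0 -0.8 0 0 0.22" --pt "0 0 -0.8 0 0 0.28" --pt "0 0 -0.8 0 0 0.34" --pt "0 0 -0.8 0 0 0.4" --pt "0 0 -0.8 0 0 0.46" --pt "0 0 -0.8 0 0 0.52" --pt "0 0 -0.8 0 0 0.58" --pt "0 0 -0.8 0 0 0.643" --pt "0 0 -0.8 0 0 0.643" --fingers -0.55

```text
time: 1.6
tool_pos: [0.2042, 0.4835, 0.3064]
tool_rot: [3.141, 0.001, 0.722]
contact_force: [-0.0, 0.3, 0.0]
opening: 0.0207
grip_force: 0.0
```

Call:
move_arm --pt "0.1 0.5 0 0 0 0" --pt "0.2 1.0 0 0 0 0"

```text
time: 1.85
tool_pos: [0.2859, 0.4212, 0.3065]
tool_rot: [3.141, 0.0, 0.728]
contact_force: [0.7, 1.1, -0.4]
opening: 0.0208
grip_force: 0.0
```

Call:
move_arm --pt "0.1 0.5 0 0 0 0" --pt "0.2 1.0 0 0 0 0"

```text
time: 2.1
tool_pos: [0.3675, 0.3588, 0.3066]
tool_rot: [-3.141, 0.0, 0.726]
contact_force: [-0.0, 1.1, -0.2]
opening: 0.0203
grip_force: 0.0
```

Call:
move_arm --pt "0.1 0.5 0 0 0 0" --pt "0.2 1.0 0 0 0 0"

```text
time: 2.35
tool_pos: [0.4487, 0.2969, 0.3066]
tool_rot: [-3.141, 0.0, 0.726]
contact_force: [0.2, 0.0, -0.5]
opening: 0.021
grip_force: 0.0
```

Call:
move_arm --pt "0.1 0.5 0 0 0 0" --pt "0.2 1.0 0 0 0 0"

```text
time: 2.6
tool_pos: [0.5298, 0.235, 0.3066]
tool_rot: [-3.141, 0.0, 0.726]
contact_force: [-0.0, 1.2, 0.1]
opening: 0.0204
grip_force: 0.0
```

Call:
move_arm --pt "0.1 0.5 0 0 0 0" --pt "0.2 1.0 0 0 0 0" --pt "0.2 1.0 0 0 0 0" --pt "0.2 1.0 0 0 0 0"

```text
time: 3.1
tool_pos: [0.6093, 0.1746, 0.3062]
tool_rot: [-3.141, 0.001, 0.724]
contact_force: [-0.0, 0.7, 1.1]
opening: 0.0209
grip_force: 0.0
```

```bash
python3 - <<'E'
from h import *
from cell import robot
s=robot.observe(); print(s["tool_pos"],s["tool_rot"],s["time"]); print(go(s,[.6686,.1127,.1],.722),go(s,[.6686,.1127,.006],.722))
E
```

```text
[0.60933075 0.17457436 0.30622327] [-3.14051810e+00  7.58084520e-04  7.23583242e-01] 3.1
[ 3.600e-02  8.580e-01  2.061e+00 -0.000e+00  0.000e+00  1.000e-03] [ 3.700e-02  8.590e-01  3.001e+00 -0.000e+00  0.000e+00  1.000e-03]
```

Call:
move_arm --pt "0.04 0.45 0 0 0 0" --pt "0.04 0.86 0.2 0 0 0" --pt "0.04 0.86 0.6 0 0 0" --pt "0.04 0.86 1.0 0 0 0"

```text
time: 3.6
tool_pos: [0.669, 0.1135, 0.2062]
tool_rot: [3.141, -0.001, 0.724]
contact_force: [0.3, 0.0, -0.2]
opening: 0.0208
grip_force: 0.0
```

Call:
move_arm --pt "0 0 0.4 0 0 0" --pt "0 0 0.8 0 0 0" --pt "0 0 1.0 0 0 0" --pt "0 0 1.0 0 0 0"

```text
time: 4.1
tool_pos: [0.6678, 0.1139, 0.1054]
tool_rot: [-3.139, 0.003, 0.725]
contact_force: [-0.1, 0.7, 1.0]
opening: 0.0203
grip_force: 0.0
```

Call:
move_arm --pt "0 0 0.3 0 0 0" --pt "0 0 0.6 0 0 0" --pt "0 0 0.8 0 0 0" --pt "0 0 0.9 0 0 0" --pt "0 0 1.0 0 0 0" --pt "0 0 1.0 0 0 0"

```text
time: 4.85
tool_pos: [0.6695, 0.1125, 0.0066]
tool_rot: [-3.141, 0.0, 0.722]
contact_force: [0.1, 0.2, -0.5]
opening: 0.0207
grip_force: 0.0
```

```bash
python3 - <<'E'
from h import *
from cell import robot
s=robot.observe(); print(s["tool_pos"],s["tool_rot"],s["time"],s["contact_force"])
c=robot.read_camera("top"); cv2.imwrite("pics/t1.png",cv2.resize(c["image"][140:380,80:400,::-1],None,fx=2,fy=2))
# swing about lead, starting from contact at tool x = -c
R=Rn.from_euler("xyz",s["tool_rot"]); lead=np.array([.5264,.1713,s["tool_pos"][2]])
l=R.inv().apply(lead-s["tool_pos"])*1000; print("lead in tool",l)
l[0]=-57.5
for a in np.radians(np.arange(1.2,40,1.2)[:11]):
    q=Rn.from_rotvec([0,0,a]).apply(l); print(np.round((l-q)/100,3)[:2],round(a/np.pi,4))
E
```

```text
[0.66949075 0.11250353 0.00656713] [-3.14130880e+00  2.34015429e-04  7.21841729e-01] 4.85 [ 0.05745085  0.16593542 -0.52968452]
lead in tool [-6.85516559e+01 -1.38681844e+02  5.54074405e-02]
[-0.029  0.012] 0.0067
[-0.059  0.023] 0.0133
[-0.088  0.033] 0.02
[-0.118  0.043] 0.0267
[-0.148  0.053] 0.0333
[-0.178  0.061] 0.04
[-0.209  0.069] 0.0467
[-0.239  0.076] 0.0533
[-0.27   0.083] 0.06
[-0.301  0.089] 0.0667
[-0.332  0.095] 0.0733
```

View pics/t1.png

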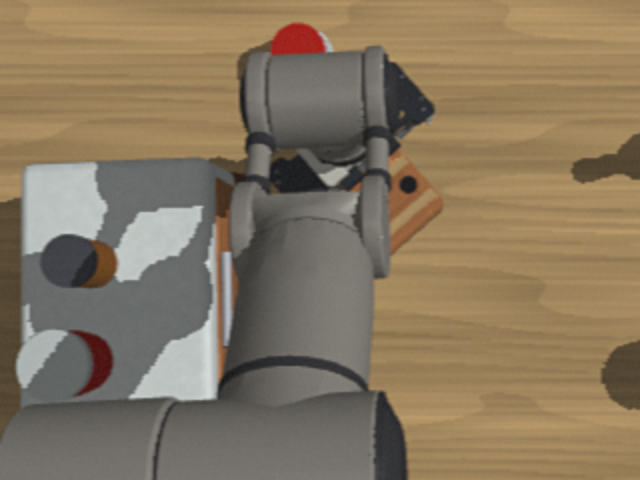

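The fingers are down on the board's far side, next to the tail. The hole is visible at (408,184) in the crop, and the jar at (300,40) is clear. Next I'll make contact and start the swing.

Call:
move_arm --pt "-0.03 0 0 0 0 0" --pt "-0.06 0 0 0 0 0" --pt "-0.09 0 0 0 0 0" --pt "-0.11 0 0 0 0 0" --pt "-0.11 0 0 0 0 0"

```text
time: 5.52
tool_pos: [0.6615, 0.1051, 0.007]
tool_rot: [3.141, -0.001, 0.722]
contact_force: [2.1, 0.2, 0.3]
opening: 0.0211
grip_force: 0.6
```

Call:
move_arm --pt "-0.029 0.012 0 0 0 0.0067" --pt "-0.059 0.023 0 0 0 0.0133" --pt "-0.088 0.033 0 0 0 0.02" --pt "-0.118 0.043 0 0 0 0.0267" --pt "-0.148 0.053 0 0 0 0.0333" --pt "-0.178 0.061 0 0 0 0.04" --pt "-0.209 0.069 0 0 0 0.0467" --pt "-0.239 0.076 0 0 0 0.0533" --pt "-0.27 0.083 0 0 0 0.06" --pt "-0.301 0.089 0 0 0 0.0667" --pt "-0.332 0.095 0 0 0 0.0733"

```text
time: 6.9
tool_pos: [0.6426, 0.076, 0.0068]
tool_rot: [-3.142, -0.0, 0.49]
contact_force: [1.8, 0.7, 1.7]
opening: 0.0207
grip_force: 1.1
```

```bash
python3 - <<'E'
from h import *
from cell import robot
s=robot.observe(); print(s["tool_pos"],s["tool_rot"],s["time"],s["contact_force"])
c=robot.read_camera("scene"); cv2.imwrite("pics/s2.png",c["image"][:,:,::-1])
E
```

```text
[0.64256578 0.07597117 0.00675831] [-3.14159034e+00 -1.02060184e-04  4.90108904e-01] 6.9 [1.8299585  0.68823797 1.66306356]
```

View pics/s2.png

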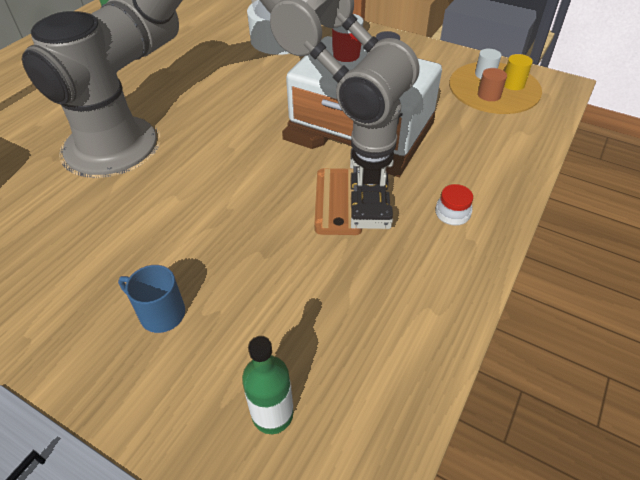

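The board is swinging as planned, with the hole now at (338,221) in the scene view. I'll continue the same arc.

Call:
move_arm --pt "-0.029 0.012 0 0 0 0.0067" --pt "-0.059 0.023 0 0 0 0.0133" --pt "-0.088 0.033 0 0 0 0.02" --pt "-0.118 0.043 0 0 0 0.0267" --pt "-0.148 0.053 0 0 0 0.0333" --pt "-0.178 0.061 0 0 0 0.04" --pt "-0.209 0.069 0 0 0 0.0467" --pt "-0.239 0.076 0 0 0 0.0533" --pt "-0.27 0.083 0 0 0 0.06" --pt "-0.301 0.089 0 0 0 0.0667" --pt "-0.332 0.095 0 0 0 0.0733"

```text
time: 8.32
tool_pos: [0.6176, 0.052, 0.0067]
tool_rot: [-3.141, 0.0, 0.26]
contact_force: [2.0, -0.3, 0.6]
opening: 0.0207
grip_force: 0.7
```

Call:
move_arm --pt "-0.029 0.012 0 0 0 0.0067" --pt "-0.059 0.023 0 0 0 0.0133" --pt "-0.088 0.033 0 0 0 0.02" --pt "-0.118 0.043 0 0 0 0.0267" --pt "-0.148 0.053 0 0 0 0.0333" --pt "-0.178 0.061 0 0 0 0.04" --pt "-0.209 0.069 0 0 0 0.0467" --pt "-0.239 0.076 0 0 0 0.0533" --pt "-0.27 0.083 0 0 0 0.06" --pt "-0.301 0.089 0 0 0 0.0667" --pt "-0.332 0.095 0 0 0 0.0733"

```text
time: 9.7
tool_pos: [0.5881, 0.0343, 0.0067]
tool_rot: [-3.142, -0.0, 0.03]
contact_force: [0.8, 0.1, -1.5]
opening: 0.0205
grip_force: 0.5
```

```bash
python3 - <<'E'
from h import *
from cell import robot
s=robot.observe(); print(s["tool_pos"],s["tool_rot"],s["time"],s["contact_force"])
c=robot.read_camera("scene"); np.savez("s3.npz",**c); c2=robot.read_camera("top"); np.savez("t3.npz",**c2)
im=np.hstack([c["image"][120:320,230:480],c2["image"][180:380,160:410]])
cv2.imwrite("pics/s3.png",cv2.resize(im[:,:,::-1],None,fx=1.6,fy=1.6))
E
```

```text
[0.5880677  0.03425359 0.00671404] [-3.14152659e+00 -1.57642203e-05  2.95633055e-02] 9.7 [ 0.80036069  0.05661373 -1.52719508]
```

View pics/s3.png

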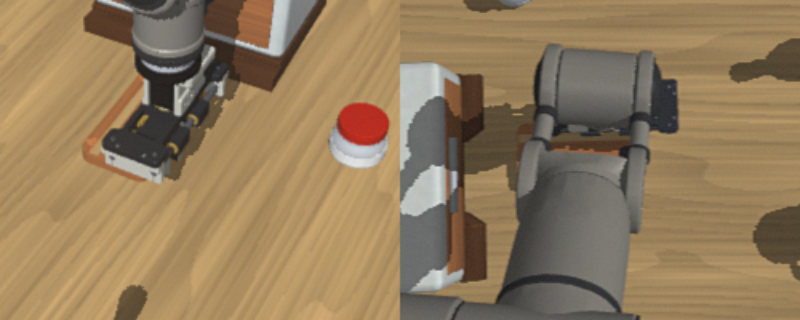

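The board now looks in line with the slot, flush against the fingers. It sits about 28 mm off the slot's axis, so I'll shift along to its middle and push it sideways.

Call:
move_arm --pt "0.05 0 0 0 0 0" --pt "0.1 0 0 0 0 0" --pt "0.1 0 0 0 0 -0.003"

```text
time: 10.18
tool_pos: [0.5988, 0.0347, 0.0067]
tool_rot: [-3.142, -0.0, 0.041]
contact_force: [0.9, -0.3, -0.4]
opening: 0.0203
grip_force: 0.0
```

Call:
move_arm --pt "0 -0.15 0 0 0 0" --pt "0 -0.3 0 0 0 0" --pt "0 -0.45 0 0 0 0" --pt "0 -0.47 0 0 0 0" --pt "0 -0.47 0 0 0 0" --fingers 0.3

```text
time: 10.8
tool_pos: [0.5963, 0.0819, 0.0067]
tool_rot: [3.142, -0.0, 0.041]
contact_force: [-0.0, 0.1, 1.0]
opening: 0.0592
grip_force: 0.0
```

```bash
python3 - <<'E'
from h import *
from cell import robot
s=robot.observe(); print(s["tool_pos"],s["tool_rot"],s["time"],s["contact_force"],s["opening"]); print(go(s,[.559,.081,.0066],.04))
E
```

```text
[0.59633615 0.08194648 0.00673265] [ 3.14152066e+00 -7.84589689e-05  4.11233951e-02] 10.8 [-0.0424212   0.05395611  1.00808905] 0.05917395244593552
[-0.373 -0.006  0.001  0.    -0.     0.   ]
```

Call:
move_arm --pt "-0.04 0 0 0 0 0" --pt "-0.08 0 0 0 0 0" --pt "-0.11 0 0 0 0 0" --pt "-0.14 0 0 0 0 0" --pt "-0.17 0 0 0 0 0" --pt "-0.2 0 0 0 0 0" --pt "-0.23 0 0 0 0 0" --pt "-0.26 0 0 0 0 0" --pt "-0.29 0 0 0 0 0" --pt "-0.32 0 0 0 0 0" --pt "-0.35 0 0 0 0 0" --pt "-0.37 0 0 0 0 0"

```text
time: 12.3
tool_pos: [0.5593, 0.0801, 0.0068]
tool_rot: [-3.142, -0.0, 0.04]
contact_force: [2.2, -0.3, 0.2]
opening: 0.0601
grip_force: 1.0
```

Call:
move_arm --pt "0.1 0 0 0 0 0" --pt "0.2 0 0 0 0 0" --pt "0.2 0 -0.5 0 0 0" --pt "0.2 0 -1.0 0 0 0"

```text
time: 12.8
tool_pos: [0.5795, 0.0809, 0.1071]
tool_rot: [-3.141, 0.002, 0.04]
contact_force: [0.8, -0.3, 0.8]
opening: 0.0596
grip_force: 0.0
```

```bash
python3 - <<'E'
from h import *
from cell import robot
s=robot.observe(); print(s["tool_pos"],s["tool_rot"],s["time"],s["contact_force"])
# go behind the tail, tool x along slot
print(go(s,[.506,-.05,.1066],1.611), go(s,[.506,-.10,.1066],1.611))
E
```

```text
[0.57947592 0.08090017 0.10711578] [-3.14141305e+00  2.18291801e-03  4.02700201e-02] 12.8 [ 0.81745903 -0.33793425  0.77805437]
[-7.870e-01  1.278e+00  7.000e-03 -1.000e-03  1.000e-03 -5.000e-01] [-8.070e-01  1.778e+00  7.000e-03 -1.000e-03  1.000e-03 -5.000e-01]
```

Call:
move_arm --pt "-0.1 0.1 -0.1 0 0 -0.05" --pt "-0.2 0.2 -0.1 0 0 -0.1" --pt "-0.3 0.3 -0.1 0 0 -0.16" --pt "-0.4 0.5 -0.1 0 0 -0.22" --pt "-0.5 0.6 -0.1 0 0 -0.28" --pt "-0.6 0.7 -0.1 0 0 -0.34" --pt "-0.7 0.8 -0.1 0 0 -0.4" --pt "-0.8 0.9 -0.1 0 0 -0.45" --pt "-0.8 1.0 -0.1 0 0 -0.5" --pt "-0.8 1.0 -0.1 0 0 -0.5"

```text
time: 14.05
tool_pos: [0.504, -0.0228, 0.1167]
tool_rot: [3.142, -0.0, 1.609]
contact_force: [-0.7, -0.2, 0.0]
opening: 0.06
grip_force: 0.0
```

Call:
move_arm --pt "-0.5 0 0 0 0 0" --pt "-0.95 0 0 0 0 0" --pt "-0.95 0 0 0 0 0" --pt "-0.95 0 0 0 0 0"

```text
time: 14.55
tool_pos: [0.5073, -0.1165, 0.1165]
tool_rot: [-3.141, -0.001, 1.609]
contact_force: [-0.1, 0.8, 0.3]
opening: 0.0598
grip_force: 0.0
```

```bash
python3 - <<'E'
from h import *
from cell import robot
s=robot.observe(); print(s["tool_pos"],s["tool_rot"],s["time"])
c=robot.read_camera("top"); np.savez("t4.npz",**c); cv2.imwrite("pics/t4.png",c["image"][:,:,::-1])
P=cloud(c); z=P[...,2]; m=(z>.009)&(z<.027); m[:200]=0; m[370:]=0; m[:,:80]=0; m[:,345:]=0
for b in comps(m):
    v,u=np.where(b); zm=np.median(z[b]); print("low",b.sum(),u.min(),v.min(),u.max(),v.max(),rect(ray(c,np.stack([u,v],-1),zm)))
E
```

```text
[ 0.50726735 -0.11652677  0.1164756 ] [-3.14098374e+00 -8.16405169e-04  1.60880933e+00] 14.55
low 458 199 226 212 268 (array([596.5, 237.1]), array([98.7, 30.3]), 2.96)
low 3100 234 267 310 309 (array([500.1,  79.5]), array([ 95.9, 179.8]), 2.27)
low 477 201 313 213 355 (array([394. , 228.4]), array([96.3, 27.8]), 1.29)
```

View pics/t4.png

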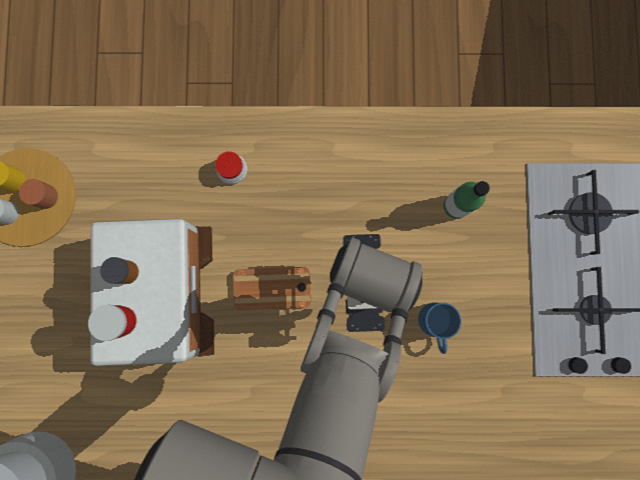

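The board reads centre (500,79.5) mm at heading 92.3°, about 1 mm off the slot axis. I'll come in behind the tail with the fingers narrowed onto its flat end.

Call:
move_arm --pt "0.4 0 0 0 0 0" --pt "0.75 0 0.1 0 0 0.0" --pt "0.75 0 0.5 0 0 0" --pt "0.75 0 0.9 0 0 0" --pt "0.75 0 0.9 0 0 0" --fingers -0.24

```text
time: 15.22
tool_pos: [0.5021, -0.0404, 0.0247]
tool_rot: [-3.136, -0.002, 1.612]
contact_force: [-0.4, 0.2, 0.5]
opening: 0.0351
grip_force: 0.0
```

```bash
python3 - <<'E'
from h import *
from cell import robot
s=robot.observe(); print(s["tool_pos"],s["tool_rot"],s["time"])
print(go(s,[.5042,-.025,.007],1.611)); print(go(s,[.5042-.004,-.025+.1,.007],1.611))
E
```

```text
[ 0.50211955 -0.04038842  0.02467506] [-3.13557638e+00 -1.90200863e-03  1.61224495e+00] 15.225
[ 0.153  0.028  0.177 -0.002 -0.001  0.   ]
[ 1.153e+00  3.000e-02  1.790e-01 -2.000e-03 -1.000e-03  0.000e+00]
```

Call:
move_arm --pt "0 0 0.1 0 0 0" --pt "0 0 0.19 0 0 0" --pt "0.05 0.0 0.19 0 0 0" --pt "0.1 0.0 0.19 0 0 0" --pt "0.15 0.0 0.19 0 0 0" --pt "0.18 0.0 0.19 0 0 0" --pt "0.21 0.0 0.19 0 0 0" --pt "0.24 0.0 0.19 0 0 0" --pt "0.27 0.0 0.19 0 0 0" --pt "0.27 0.0 0.19 0 0 0"

```text
time: 16.48
tool_pos: [0.5032, -0.015, 0.0077]
tool_rot: [3.142, -0.0, 1.611]
contact_force: [-1.2, 0.5, -0.2]
opening: 0.0354
grip_force: 0.0
```

```bash
python3 - <<'E'
from h import *
from cell import robot
s=robot.observe(); print(s["tool_pos"],s["tool_rot"],s["time"],s["contact_force"],s["grip_force"])
print(go(s,[.5015-.04*.06,.050,.007],1.611))
E
```

```text
[ 0.50321415 -0.01503435  0.00771308] [ 3.14152961e+00 -2.00004966e-04  1.61120200e+00] 16.475 [-1.22211666  0.45343833 -0.16368342] 0.0
[ 0.651 -0.015  0.007  0.    -0.     0.   ]
```

Call:
move_arm --pt "0.04 0 0 0 0 0" --pt "0.1 0 0 0 0 0" --pt "0.16 0 0 0 0 0" --pt "0.22 0 0 0 0 0" --pt "0.28 0 0 0 0 0" --pt "0.34 0 0 0 0 0" --pt "0.4 0 0 0 0 0" --pt "0.46 0 0 0 0 0" --pt "0.52 0 0 0 0 0" --pt "0.56 0 0 0 0 0" --pt "0.59 0 0 0 0 0" --pt "0.6 0 0 0 0 0"

```text
time: 17.98
tool_pos: [0.5008, 0.0449, 0.0077]
tool_rot: [3.142, -0.0, 1.611]
contact_force: [-0.0, -2.0, 1.0]
opening: 0.0347
grip_force: 0.9
```

```bash
python3 - <<'E'
from h import *
from cell import robot
s=robot.observe(); print(s["tool_pos"],s["tool_rot"],s["time"],s["contact_force"],s["torque"])
c=robot.read_camera("scene"); c2=robot.read_camera("top")
im=np.hstack([c["image"][80:280,230:480],c2["image"][180:380,160:410]])
cv2.imwrite("pics/s5.png",cv2.resize(im[:,:,::-1],None,fx=1.6,fy=1.6))
E
```

```text
[0.50076653 0.04488116 0.00771484] [ 3.14157446e+00 -6.61324303e-05  1.61133244e+00] 17.975 [-0.04301542 -1.99353224  1.02858256] [-0.38239463  0.03770126  0.01247903]
```

View pics/s5.png

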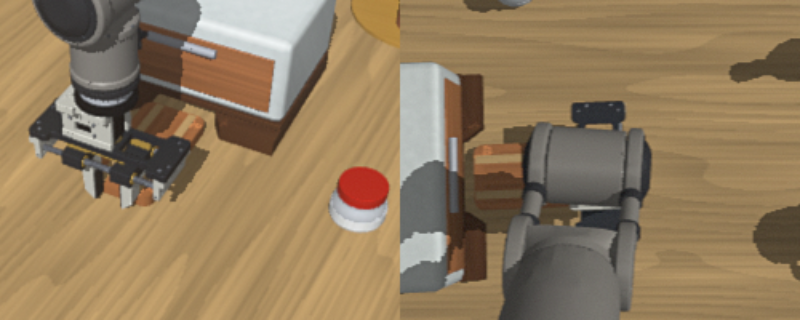

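The board is square in the funnel with about 2 N of sliding force. I'll push on, then creep forward.

Call:
move_arm --pt "0.03 0 0 0 0 0" --pt "0.07 0 0 0 0 0" --pt "0.11 0 0 0 0 0" --pt "0.15 0 0 0 0 0" --pt "0.19 0 0 0 0 0" --pt "0.23 0 0 0 0 0" --pt "0.27 0 0 0 0 0" --pt "0.31 0 0 0 0 0" --pt "0.34 0 0 0 0 0" --pt "0.37 0 0 0 0 0" --pt "0.4 0 0 0 0 0"

```text
time: 19.45
tool_pos: [0.4991, 0.0849, 0.0077]
tool_rot: [-3.142, -0.0, 1.611]
contact_force: [0.9, -2.3, -0.6]
opening: 0.0353
grip_force: 0.7
```

Call:
move_arm --pt "0.03 0 0 0 0 0" --pt "0.07 0 0 0 0 0" --pt "0.11 0 0 0 0 0" --pt "0.15 0 0 0 0 0" --pt "0.19 0 0 0 0 0" --pt "0.23 0 0 0 0 0" --pt "0.27 0 0 0 0 0" --pt "0.3 0 0 0 0 0" --pt "0.33 0 0 0 0 0" --pt "0.35 0 0 0 0 0"

```text
time: 20.7
tool_pos: [0.4978, 0.1199, 0.0077]
tool_rot: [3.141, -0.0, 1.611]
contact_force: [-0.1, -1.4, -0.9]
opening: 0.0347
grip_force: 0.7
```

Call:
move_arm --pt "0.01 0 0 0 0 0" --pt "0.02 0 0 0 0 0" --pt "0.03 0 0 0 0 0" --pt "0.04 0 0 0 0 0"

```text
time: 21.2
tool_pos: [0.4976, 0.1237, 0.0077]
tool_rot: [-3.142, -0.0, 1.611]
contact_force: [0.2, -1.2, 0.4]
opening: 0.0352
grip_force: 0.7
```

Call:
move_arm --pt "0.01 0 0 0 0 0" --pt "0.02 0 0 0 0 0" --pt "0.03 0 0 0 0 0"

```text
time: 21.58
tool_pos: [0.4975, 0.1267, 0.0077]
tool_rot: [-3.142, -0.0, 1.611]
contact_force: [-0.3, -1.7, 0.1]
opening: 0.0347
grip_force: 0.6
```

Call:
move_arm --pt "0.01 0 0 0 0 0" --pt "0.02 0 0 0 0 0" --pt "0.03 0 0 0 0 0"

```text
time: 21.95
tool_pos: [0.4973, 0.1297, 0.0077]
tool_rot: [3.142, -0.0, 1.611]
contact_force: [0.3, -1.0, -1.2]
opening: 0.035
grip_force: 0.6
```

Call:
move_arm --pt "0.01 0 0 0 0 0" --pt "0.02 0 0 0 0 0" --pt "0.03 0 0 0 0 0"

```text
time: 22.32
tool_pos: [0.4972, 0.1327, 0.0077]
tool_rot: [3.142, -0.0, 1.611]
contact_force: [-0.7, -0.8, -1.2]
opening: 0.0344
grip_force: 0.6
```

Call:
move_arm --pt "0.01 0 0 0 0 0" --pt "0.02 0 0 0 0 0"

```text
time: 22.58
tool_pos: [0.4972, 0.1347, 0.0077]
tool_rot: [3.141, -0.0, 1.611]
contact_force: [0.0, -1.0, -0.8]
opening: 0.0351
grip_force: 0.6
```

Call:
move_arm --pt "0.01 0 0 0 0 0" --pt "0.02 0 0 0 0 0" --pt "0.03 0 0 0 0 0"

```text
time: 22.95
tool_pos: [0.497, 0.1377, 0.0077]
tool_rot: [3.142, -0.0, 1.611]
contact_force: [-0.3, -1.7, -1.1]
opening: 0.0345
grip_force: 0.6
```

Call:
move_arm --pt "0.01 0 0 0 0 0" --pt "0.02 0 0 0 0 0"

```text
time: 23.2
tool_pos: [0.4969, 0.1397, 0.0077]
tool_rot: [3.142, -0.0, 1.611]
contact_force: [0.2, -0.9, -0.9]
opening: 0.0348
grip_force: 0.6
```

Call:
move_arm --pt "0.01 0 0 0 0 0" --pt "0.02 0 0 0 0 0" --pt "0.03 0 0 0 0 0"

```text
time: 23.58
tool_pos: [0.4968, 0.1427, 0.0077]
tool_rot: [3.142, -0.0, 1.611]
contact_force: [-0.0, -1.2, -0.6]
opening: 0.0351
grip_force: 0.6
```

Call:
move_arm --pt "0.01 0 0 0 0 0" --pt "0.02 0 0 0 0 0"

```text
time: 23.82
tool_pos: [0.4967, 0.1447, 0.0077]
tool_rot: [3.142, -0.0, 1.611]
contact_force: [-0.4, -1.1, -1.0]
opening: 0.0348
grip_force: 0.6
```

Call:
move_arm --pt "0.01 0 0 0 0 0" --pt "0.02 0 0 0 0 0" --pt "0.03 0 0 0 0 0"

```text
time: 24.2
tool_pos: [0.4966, 0.1477, 0.0077]
tool_rot: [3.142, -0.0, 1.611]
contact_force: [0.4, -0.8, -1.2]
opening: 0.0353
grip_force: 0.6
```

Call:
move_arm --pt "0.01 0 0 0 0 0" --pt "0.02 0 0 0 0 0"

```text
time: 24.45
tool_pos: [0.4965, 0.1497, 0.0077]
tool_rot: [3.142, -0.0, 1.611]
contact_force: [0.8, -0.8, -1.0]
opening: 0.0347
grip_force: 0.6
```

Call:
move_arm --pt "0.01 0 0 0 0 0" --pt "0.02 0 0 0 0 0" --pt "0.03 0 0 0 0 0"

```text
time: 24.82
tool_pos: [0.4964, 0.1527, 0.0077]
tool_rot: [3.142, -0.0, 1.611]
contact_force: [-0.1, -1.2, -0.4]
opening: 0.035
grip_force: 0.6
```

Call:
move_arm --pt "0.01 0 0 0 0 0" --pt "0.02 0 0 0 0 0"

```text
time: 25.08
tool_pos: [0.4963, 0.1547, 0.0077]
tool_rot: [3.142, -0.0, 1.611]
contact_force: [0.3, -2.4, -1.0]
opening: 0.0348
grip_force: 0.6
```

Call:
move_arm --pt "0.01 0 0 0 0 0" --pt "0.02 0 0 0 0 0"

```text
time: 25.32
tool_pos: [0.4963, 0.1567, 0.0077]
tool_rot: [3.142, -0.0, 1.611]
contact_force: [0.0, -1.0, -1.7]
opening: 0.0351
grip_force: 0.6
```

Call:
move_arm --pt "0.01 0 0 0 0 0" --pt "0.02 0 0 0 0 0"

```text
time: 25.58
tool_pos: [0.4962, 0.1587, 0.0077]
tool_rot: [3.142, -0.0, 1.611]
contact_force: [0.1, -1.6, -1.1]
opening: 0.0346
grip_force: 0.6
```

Call:
move_arm --pt "0.01 0 0 0 0 0" --pt "0.02 0 0 0 0 0"

```text
time: 25.82
tool_pos: [0.4961, 0.1607, 0.0077]
tool_rot: [3.141, -0.0, 1.611]
contact_force: [1.1, -1.7, -0.3]
opening: 0.0347
grip_force: 0.6
```

Call:
move_arm --pt "0.01 0 0 0 0 0" --pt "0.02 0 0 0 0 0"

```text
time: 26.08
tool_pos: [0.496, 0.1627, 0.0077]
tool_rot: [3.142, -0.0, 1.611]
contact_force: [-0.6, -1.0, 0.3]
opening: 0.0347
grip_force: 0.6
```

Call:
move_arm --pt "0.01 0 0 0 0 0" --pt "0.02 0 0 0 0 0"

```text
time: 26.32
tool_pos: [0.4959, 0.1647, 0.0077]
tool_rot: [-3.142, -0.0, 1.611]
contact_force: [0.7, -0.7, -0.8]
opening: 0.0347
grip_force: 0.6
```

Call:
move_arm --pt "0.01 0 0 0 0 0" --pt "0.02 0 0 0 0 0"

```text
time: 26.58
tool_pos: [0.4959, 0.1667, 0.0077]
tool_rot: [3.142, -0.0, 1.611]
contact_force: [0.2, -1.7, -1.6]
opening: 0.035
grip_force: 0.6
```

Call:
move_arm --pt "0.01 0 0 0 0 0" --pt "0.02 0 0 0 0 0"

```text
time: 26.82
tool_pos: [0.4958, 0.1687, 0.0078]
tool_rot: [3.142, -0.0, 1.611]
contact_force: [-0.0, -0.5, -0.6]
opening: 0.035
grip_force: 0.7
```

Call:
move_arm --pt "0.01 0 0 0 0 0" --pt "0.02 0 0 0 0 0"

```text
time: 27.08
tool_pos: [0.4957, 0.1702, 0.0077]
tool_rot: [-3.142, 0.001, 1.612]
contact_force: [0.5, -7.4, 0.4]
opening: 0.0348
grip_force: 3.8
```

The stop is felt: 7.4 N at y = 0.170. I'll go on in 1 mm steps.

Call:
move_arm --pt "0.005 0 0 0 0 0" --pt "0.01 0 0 0 0 0" --pt "0.01 0 0 0 0 0"

```text
time: 27.45
tool_pos: [0.4958, 0.1703, 0.0077]
tool_rot: [-3.141, 0.002, 1.611]
contact_force: [0.3, -7.6, 0.2]
opening: 0.0349
grip_force: 4.4
```

Call:
move_arm --pt "0.005 0 0 0 0 0" --pt "0.01 0 0 0 0 0" --pt "0.01 0 0 0 0 0"

```text
time: 27.82
tool_pos: [0.4958, 0.1712, 0.0077]
tool_rot: [-3.141, 0.002, 1.612]
contact_force: [0.2, -9.5, -0.9]
opening: 0.035
grip_force: 4.8
```

Call:
move_arm --pt "0.005 0 0 0 0 0" --pt "0.01 0 0 0 0 0" --pt "0.01 0 0 0 0 0"

```text
time: 28.2
tool_pos: [0.4957, 0.1722, 0.0077]
tool_rot: [-3.141, 0.002, 1.612]
contact_force: [0.5, -9.6, 0.9]
opening: 0.035
grip_force: 4.8
```

Call:
move_arm --pt "0.005 0 0 0 0 0" --pt "0.01 0 0 0 0 0" --pt "0.01 0 0 0 0 0"

```text
time: 28.58
tool_pos: [0.4957, 0.1732, 0.0078]
tool_rot: [-3.141, 0.002, 1.612]
contact_force: [0.1, -10.0, -0.0]
opening: 0.035
grip_force: 4.8
```

The force has levelled at about 9.7 N while the tool still advances, so the stop has moved about 3 mm. One more millimetre, then I'll back straight off and lift.

Call:
move_arm --pt "0.005 0 0 0 0 0" --pt "0.01 0 0 0 0 0" --pt "0.01 0 0 0 0 0"

```text
time: 28.95
tool_pos: [0.4957, 0.1742, 0.0078]
tool_rot: [-3.141, 0.002, 1.612]
contact_force: [0.1, -9.7, 0.5]
opening: 0.035
grip_force: 4.8
```

Call:
move_arm --pt "-0.03 0 0 0 0 0" --pt "-0.08 0 0 0 0 0" --pt "-0.2 0 0 0 0 0" --pt "-0.4 0 0 0 0 0" --pt "-0.6 0 0 0 0 0" --pt "-0.8 0 0 0 0 0" --pt "-1.0 0 0 0 0 0"

```text
time: 29.82
tool_pos: [0.4995, 0.0746, 0.0078]
tool_rot: [3.141, -0.0, 1.611]
contact_force: [1.6, 0.1, 0.2]
opening: 0.0349
grip_force: 0.0
```

Call:
move_arm --pt "0 0 -0.3 0 0 0" --pt "-0.3 0 -0.7 0 0 0" --pt "-0.6 0 -1.0 0 0 0" --pt "-0.8 0 -1.0 0 0 0" --pt "-0.8 0 -1.0 0 0 0" --pt "-0.8 0 -1.0 0 0 0"

```text
time: 30.58
tool_pos: [0.5023, -0.0039, 0.1073]
tool_rot: [-3.141, -0.001, 1.611]
contact_force: [-0.4, 0.5, 0.3]
opening: 0.0347
grip_force: 0.0
```

```bash
python3 - <<'E'
from h import *
from cell import robot
s=robot.observe(); print(s["tool_pos"],s["time"],s["contact_force"],s["qvel"].round(3))
c=robot.read_camera("top"); cv2.imwrite("pics/t6.png",c["image"][:,:,::-1])
P=cloud(c); z=P[...,2]; m=(z>.009)&(z<.027); m[:200]=0; m[370:]=0; m[:,:80]=0; m[:,345:]=0
for b in comps(m):
    v,u=np.where(b); zm=np.median(z[b]); print("low",b.sum(),zm,rect(ray(c,np.stack([u,v],-1),zm)))
E
```

```text
[ 0.50226028 -0.00393724  0.10730526] 30.575 [-0.36988976  0.50823157  0.2914029 ] [ 0.015  0.005 -0.002 -0.001 -0.001  0.002]
low 463 0.022011845317217116 (array([596.5, 237.4]), array([98.7, 30.9]), 2.94)
low 1146 0.016705648870657952 (array([495.1, 214.8]), array([95.8, 67.5]), 3.49)
low 468 0.02217560993546741 (array([394.3, 228.9]), array([96.4, 29.9]), 3.11)
```

View pics/t6.png

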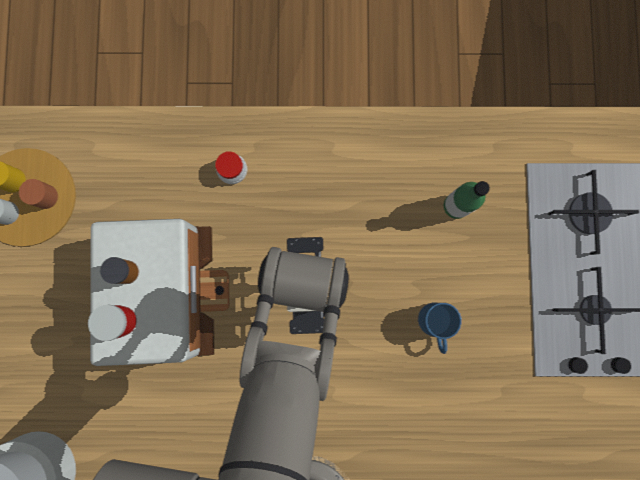

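The board lies flat and centred in the slot, with its hole showing at (219,290). About 65 mm is still outside the face, the bystanders haven't moved, and the gripper is clear, so I'm handing in.

```bash
python3 -c "
from cell import robot
print(robot.hand_in())"
```

```text
the job is handed in; nothing more can be done
None
```

The cutting board is flat in the slot against the stop, which I nudged back about 4 mm by tool travel (not measured directly); the arm is clear, the oil bottle, mug and jar look unmoved, and the job is handed in at about 31 s.

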